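# Shut the lamp lid, then hold the mirror flap on balance

### The job

Press the lid of the cream lamp unit down until its catch snaps and it stays shut by itself. Then swing the fallen mirror flap of the beam switch up to its balance point, where it stands upright, without letting it go over to the other side; one end of its black cross bar is the place to take it. Finish while still pinching it between the fingers, holding it still and upright: do not let go. Leave the other things on the bench where they are.

Things in the scene. Friction and masses are not known exactly. Their poses are not given: they have to be found in the camera images.
- lamp_unit: cream metal box with black vent slots, fixed to the bench, 150 mm (x) x 130 mm (y), 110 mm tall without its lid, which is 8 mm thick and covers the whole top (closed, its top face is 118 mm above the bench). Origin at the centre of its underside; its x axis points from its front (knob and rocker switch) to its back, z up
- lid (a joint): angle of the lamp unit's lid in rad: 0 = shut, grows as the front edge rises. Starts ajar at 0.3 to 0.6, held there by a light spring and friction. It presses down easily until about 0.08, where a spring catch takes 8 to 12 N of push at lid_press; below about 0.03 (lid_press 3 mm above its shut height) it snaps to 0 against a firm stop and stays. Let go before that, it stays ajar
- lid_press (a point): point on the top face of the lid, on its middle line, 110 mm from the hinge (40 mm from the front edge), a good place to push; it moves with the lid. With the lid shut it lies at x = -35, y = 0, z = 118 mm in the lamp unit's frame. Four thin black ribs lie between it and the front edge
- lid_hinge (a point): middle of the lid's hinge axis, on the lamp unit's back top rim (x = +75, z = 110 mm in its frame); the hinge axis runs along the lamp unit's y
- beam_switch: grey metal fixture fixed to the bench: base plate 150 mm (x) x 110 mm (y) x 14 mm; two cheeks 34 mm long at y = -43 and +43 mm, 76 mm tall, carry the flap's axle; a stop post with rubber tip, 90 mm tall and 32 mm wide, stands at x = -52 and at x = +52 mm, on the middle line. Origin at the centre of its underside, z up
- flap_angle (a joint): angle of the mirror flap in rad: 0 = upright, its balance point; positive = leaning to the beam switch's +x side, negative = to its -x side. It starts fallen against the stop on the -x side, at about -0.9, and falls freely to -0.9 or +0.9 when let go off balance. It turns easily, weighs 0.15 to 0.3 kg
- flap_hinge (a point): middle of the flap's hinge axis, 60 mm above the bench over the middle of the beam switch; the axis runs along the beam switch's y
- flap: the mirror flap: plate 70 mm wide (y), 6 mm thick (x), 94 mm tall, mirror on both faces, with a round black cross bar, 12 mm across and 160 mm long, along its free edge, parallel to the hinge axis and 100 mm from it. The bar sticks out 45 mm past the plate at either side. Origin at the middle of the hinge axis; y along the axis, z from the hinge outwards along the plate
- bar_left (a point): centre line of the bar's free end on the +y side, 62 mm from the bar's middle (18 mm from the end face): a place to pinch it, from above, the fingers closing square to the bar; the bar can turn between the fingers as the flap swings. It moves with the flap
- bar_right (a point): the same on the -y side of the bar
- vial_a: a bystander: closed amber glass vial with a white cap, 28 mm across, 62 mm tall, standing loose; origin at the centre of its underside
- vial_b: a bystander: the same vial in clear glass, 28 mm across, 62 mm tall, standing loose; origin at the centre of its underside
- dish: a bystander: closed flat round clear dish, 92 mm across, 15 mm tall, loose; origin at the centre of its underside
- slide_box: a bystander: grey box 70 x 100 x 35 mm, loose; origin at the centre of its underside
- mouse: a bystander: black computer mouse 105 x 60 x 32 mm, loose; origin at the centre of its underside
- note_block: a bystander: white paper block 76 x 76 x 18 mm, loose; origin at the centre of its underside
There are look-alikes about, which are no part of the job. Leave any orange or purple look-alike of the lamp_unit alone.

How it is judged:
By the outcome, as a careful person would: the job done as asked, in the order asked, and still so for the second after the job is handed in, while the arm keeps its last pose, push and grip.
It also fails if it takes over 54 s, if anything falls off the work surface, if the arm or the gripper's body presses on something with over 40 N, if the wrist force passes 120 N, or if a joint passes its speed limit or range.

### The arm

A 7-joint arm with a two-finger parallel gripper is mounted at the origin on the work surface. World frame = base frame: x ahead of the robot, y to its left, z up, the work surface at z = 0. Lengths are in mm, angles in rad, forces in N, time in s.
With the tool pointing down it reaches from about 400 to 750 mm from the base axis. Payload 19.5 kg.
Tool frame: the origin (TCP) lies on the centre line of the jaws, within the pads' length; the fingertips stand 19 mm ahead of it and the grasp point (between the pads) is the TCP (bot.tip_reach is the z of the fingertips in the tool frame, in mm); z points along the fingers, y is the line along which they close (so a half turn about z gives the same grasp; the last joint's range is limited). The gripper opens to 85 mm and grips with 20 to 120 N. Pads are 22 mm wide; open, the fingers measure 114 mm over their backs; the gripper's body (76 mm by 85 mm) begins 54 mm behind the grasp point. The pads swing forward as they close: fully open they stand 13 mm farther back than shut.
Start: joints at [1.192, 0.707, -0.028, 1.485, 0.022, 0.951, -0.075], TCP at [190.012, -542.672, 250.268] pointing down, gripper open.
Joint ranges: [-2.71, 2.71], [-0.32, 2.16], [-1.57, 1.52], [0, 2.45], [-1.46, 4.6], [0, 2.02], [-2.83, 2.83]. Speed limits (rad/s): [1.89, 1.89, 2.57, 2.57, 3.01, 3.01, 3.01].

### API

Orientations are given as a unit quaternion [w, x, y, z].
In Python, from workcell import sense, get_image, bot, nets gives the robot as it stands. The module is installed in compiled form; this text tells all that it offers.
- The arm moves only by the tool play_rows, never from a script. Its argument "increments" is text: rows parted by semicolons, each of 5 numbers parted by spaces: the shift along the tool's x, y, z in m, then the turn about the tool's z in degrees, then the opening, from 0 (shut) to 1 (fully open). In form: dx dy dz yaw fingers; .... A call has 1 to 20 rows; each row is the pose to reach, as a shift and turn from the pose commanded when the call began, along the tool's axes at that moment; what a row does not reach only later rows make up. A row lasts 1/8 s, in which the tool goes at most 62.5 mm and 10.7 degrees, less where a joint would pass 70% of its speed; a pose out of reach is approached as far as the arm can. A call with a gripper value outside its range is refused whole. The fingers move at their own pace and stop on an object; "grip_force" is the grip in N (left out, the last holds). Time passes only in rows, so rows that repeat a pose let the fingers close. It gives the time, the measured TCP pose, the force, the opening and the grip force at its end, in the units of the state.
- sense(): the state, without advancing time (a new reading comes with each control period).
- get_image(name): name is "side" or "top" or "wrist"; returns a dict with "pixels" (384x512x3 uint8, red, green, blue), "range_z" (384x512 float32, mm along the optical axis (not along the pixel's ray), 0 where there is no reading), "fx", "fy", "cx", "cy" (pixels), "R" (3x3) and "t" (3): a world point X has camera coordinates R X + t. Camera axes: x right, y down, z forward; pixel columns grow to the right and rows downward; lengths in mm; the calibration is good to about 2 mm. A picture is of the moment at which its call begins.
- bot.sign_off(): hands the job in; it is judged then, once.
Trained networks look in a picture, given as the dict that the camera call returned (one of the last four; its "shot" number tells which), for a name from the list of things; names that differ only in an ending like _2 or _b are one class to them, and where a whole thing is asked for, a point or a joint stands for the part that bears it (a point fixed in the world has none). Each returns a list of dicts, best first, with "score" (0 to 1); they miss things now and then, are a little off and sometimes report something else, mostly with a low value. They report only what shows in the picture. A call takes as long as a camera call. They do not tell look-alikes from the thing itself.
- nets.recognise(name, picture): "rect" ([left, top, width, height] in pixels, round what is visible of it).
- nets.place_of(name, picture): "uv" ([column, row] in pixels: a listed point, or the origin of a listed thing).
The state is a dict: "clock": time; "joints": joint angles; "dq": joint speeds; "effort": joint torques, N m; "ee_pos": TCP position; "tcp_rot": TCP orientation; "ft_force": force on the tool from outside, world axes, zero at the start; "wrist_torque": the same for the moment, N m; "grip_width": finger opening in mm; "grasp_force": force on a finger pad.
Only numpy, scipy, OpenCV 4.12 (cv2) and the standard library are available. Lean on these libraries where they do the work, as an engineer would, in place of code of your own. Each camera call takes 0.05 s, during which the arm holds its last target. There are 200 camera calls.

## Working session

There is one attempt and no reset: what is moved stays moved. The work goes in short steps, Python scripts to look and compute and a tool call to move; the robot and the scene stay as the last step left them, time stands still between calls to the robot, and variables do not carry over. Pictures are saved under pics/ and viewed, at most 10 in all, crops included, and the job is handed in when it is done.

Besides the shell and the picture viewer there is one more tool, called after "Call:" as a command line: name --argument value ..., lists and objects as JSON in quotes. play_rows: Moves the arm, as the interface text tells. Its arguments: {"type":"object","properties":{"increments":{"type":"string"},"grip_force":{"type":"number"}},"required":["increments"]}

```bash
mkdir -p pics; cat > h.py <<'E'
import numpy as np, cv2
from workcell import sense, get_image, bot, nets
def save(im,n): cv2.imwrite('pics/'+n,cv2.cvtColor(im['pixels'],cv2.COLOR_RGB2BGR))
def world(im,u,v,z=None):
    u=np.asarray(u,float);v=np.asarray(v,float)
    d=im['range_z'][v.astype(int),u.astype(int)] if z is None else z
    c=np.stack([(u-im['cx'])/im['fx']*d,(v-im['cy'])/im['fy']*d,d+0*u],-1)
    return (c-im['t'])@np.asarray(im['R'])
def proj(im,X):
    c=np.asarray(im['R'])@np.asarray(X,float)+im['t']; return [im['fx']*c[0]/c[2]+im['cx'],im['fy']*c[1]/c[2]+im['cy']]
E
python3 - <<'E'
from h import *
np.set_printoptions(precision=1,suppress=True)
a=get_image('top');b=get_image('side');save(a,'t.png');save(b,'s.png')
both=np.vstack([a['pixels'],b['pixels']])
cv2.imwrite('pics/both.png',cv2.cvtColor(cv2.resize(both,(400,600)) if 0 else np.hstack([a['pixels'],b['pixels']])[:,:],cv2.COLOR_RGB2BGR))
for n,im in (('top',a),('side',b)):
  print(n,np.array(im['R']).round(2).tolist(),np.array(im['t']))
  for k in ['lamp_unit','lid_press','lid_hinge','beam_switch','flap_hinge','bar_left','bar_right']:
    for r in nets.place_of(k,im)[:4]:
      u,v=r['uv']; print(k,round(r['score'],2),np.array(r['uv']),world(im,u,v) if 0<=u<512 and 0<=v<384 else '')
print(sense())
E
```

```text
top [[-0.02, -1.0, 0.0], [-0.99, 0.02, -0.14], [0.14, -0.01, -0.99]] [ -15.7  443.1 1160. ]
lamp_unit 0.88 [191.7 150.9] [547.5 171.1 173.5]
lamp_unit 0.73 [202.3 225.9] [336.3 150.1 116.4]
lamp_unit 0.7 [128.2 269.7] [215.9 362.4 119.7]
lid_press 0.86 [111.9 284. ] [177.1 407.5 120.4]
lid_press 0.66 [177.6 145.7] [564.5 212.  170.9]
lid_press 0.56 [191.8 234.8] [311.2 181.1 114.7]
lid_hinge 0.97 [186.7 123.5] [643.7 194.  131.5]
lid_hinge 0.67 [125.9 217.8] [374.  409.5  18.5]
lid_hinge 0.63 [121.3 245.6] [285.  385.3 116.7]
lid_hinge 0.61 [198.8 196.8] [438.9 179.8  -1.6]
beam_switch 0.88 [308.2 165.2] [ 517.9 -172.5   80.6]
flap_hinge 0.79 [309.  162.3] [ 528.7 -176.4   73.2]
flap_hinge 0.54 [178.1 142.8] [575.3 212.4 163.1]
bar_left 0.7 [280.4 176.7] [499.9 -90.1  -5. ]
bar_left 0.52 [402.1 177.6] [ 481.5 -481.8   25.5]
bar_right 0.73 [326.4 187. ] [ 440.5 -216.6  129.4]
bar_right 0.61 [253.9 170.2] [516.7  -3.3  30.2]
side [[-0.65, 0.76, -0.02], [0.43, 0.35, -0.83], [-0.63, -0.55, -0.55]] [ 304.4  -78.  1653.7]
lamp_unit 0.81 [413.4 238.8] [293.7 424.6  74.5]
lamp_unit 0.73 [284
[... 385 characters left out ...]
310.1 212.6] [419.  165.3 114.6]
lid_hinge 0.31 [158.3 178.7] [ 488.1 -446.9   21.2]
beam_switch 0.58 [202.1 218.1] [ 563.2 -136.8   34.6]
flap_hinge 0.92 [201.1 203.7] [ 537.2 -165.2   62.8]
bar_left 0.96 [229.5 185.4] [475.1 -96.  128.6]
bar_left 0.66 [241.3 240.3] [539.7   5.4   5.3]
{'clock': 0.8, 'joints': array([ 1.2,  0.7, -0. ,  1.5,  0. ,  1. , -0.1]), 'dq': array([ 0.,  0.,  0.,  0., -0.,  0.,  0.]), 'effort': array([ -0. , -88.3,   1.2, -23.6,   0. ,   0. ,   0. ]), 'ee_pos': array([ 190. , -542.7,  250.3]), 'tcp_rot': array([-0. ,  1. ,  0.2, -0. ]), 'ft_force': array([ 0. , -0.5, -0.6]), 'wrist_torque': array([-0.,  0., -0.]), 'grasp_force': 0.0, 'grip_width': 85.45125010212652}
```

View pics/t.png

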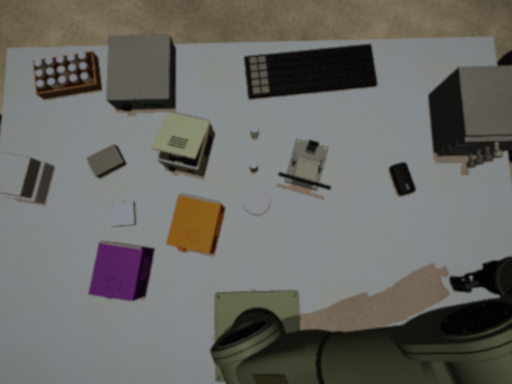

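View pics/s.png

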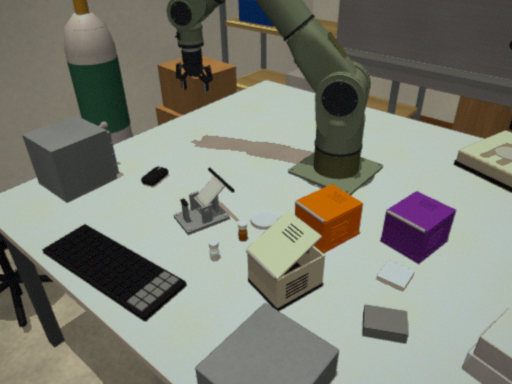

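The top view shows three lamp-unit candidates: cream at (185,140), orange at (196,224) and purple at (121,271). I choose the cream one, whose lid is ajar. The beam switch is at (307,165), with its bar running from (280,177) to (328,187). The side view agrees: cream at (285,260) and the switch at (205,205). Next is a close crop and the geometry from depth.

```bash
python3 - <<'E'
from h import *
np.set_printoptions(precision=3,suppress=True)
def cloud(im):
    v,u=np.mgrid[0:384,0:512]; P=world(im,u.ravel(),v.ravel()); ok=im['range_z'].ravel()>0
    return P[ok],im['pixels'].reshape(-1,3)[ok].astype(int)
a=get_image('top');b=get_image('side')
crop=np.hstack([cv2.resize(a['pixels'][95:195,140:340],(800,400),interpolation=2)[:, :400],cv2.resize(a['pixels'][95:195,240:340],(400,400),interpolation=2)])
c2=np.hstack([cv2.resize(b['pixels'][205:305,235:335],(400,200*1),interpolation=2),cv2.resize(b['pixels'][160:235,165:265],(400,200),interpolation=2)])
cv2.imwrite('pics/c1.png',cv2.cvtColor(np.vstack([crop,c2]),cv2.COLOR_RGB2BGR))
for n,im in(('top',a),('side',b)):
    P,C=cloud(im)
    s=(P[:,0]>450)&(P[:,0]<720)&(P[:,1]>90)&(P[:,1]<290)
    L=P[s&(P[:,2]>100)&(P[:,2]<220)]
    best=None;rng=np.random.default_rng(0)
    for _ in range(500):
        q=L[rng.choice(len(L),3,0)];nn=np.cross(q[1]-q[0],q[2]-q[0]);l=np.linalg.norm(nn)
        if l<100: continue
        nn/=l
        if abs(nn[2])<.7: continue
        m=abs((L-q[0])@nn)<3
        if best is None or m.sum()>best.sum(): best=m
    Q=L[best];c=Q.mean(0);nn=np.linalg.svd(Q-c)[2][2];nn*=np.sign(nn[2])
    print(n,'lid',len(L),len(Q),c,nn,'tilt',np.arccos(nn[2]))
    r=cv2.minAreaRect(Q[:,:2].astype(np.float32));print(cv2.boxPoints(r).tolist())
    h=Q[Q[:,2].argsort()];print('low',h[:15].mean(0),'high',h[-15:].mean(0))
    B=P[s&(P[:,2]>20)&(P[:,2]<95)]
    if len(B)>20: print('body',len(B),cv2.boxPoints(cv2.minAreaRect(B[:,:2].astype(np.float32))).tolist())
    t=(P[:,0]>380)&(P[:,0]<650)&(P[:,1]>-290)&(P[:,1]<-70)
    m=t&(P[:,2]>100)&(P[:,2]<160)&(C.max(1)<70)
    K=P[m]
    print('bar',len(K),K.mean(0),np.linalg.svd(K-K.mean(0))[2][0], K[K[:,1].argmin()],K[K[:,1].argmax()])
    m=t&(P[:,2]>8)&(P[:,2]<25);print('base',m.sum(),cv2.boxPoints(cv2.minAreaRect(P[m][:,:2].astype(np.float32))).tolist())
    m=t&(P[:,2]>65)&(P[:,2]<98);print('posts',P[m][:, :].round(0)[::max(1,m.sum()//12)].tolist())
E
```

```text
top lid 2048 1647 [605.673 205.982 151.291] [ 0.422 -0.11   0.9  ] tilt 0.4514830700641186
[[524.7015380859375, 159.63124084472656], [660.43408203125, 125.28529357910156], [692.3780517578125, 251.5255584716797], [556.6455078125, 285.87152099609375]]
low [673.178 186.721 116.193] high [544.472 220.707 184.025]
body 463 [[493.4346923828125, 168.71133422851562], [653.24609375, 124.6022720336914], [687.700927734375, 249.435546875], [527.8895263671875, 293.54461669921875]]
bar 190 [ 462.319 -150.999  127.054] [-0.295 -0.955  0.001] [ 437.955 -224.849  125.398] [485.342 -78.54  131.732]
base 728 [[428.50091552734375, -273.4034729003906], [571.6965942382812, -318.1708068847656], [632.9425659179688, -122.26553344726562], [489.74688720703125, -77.49819946289062]]
posts [[595.0, -177.0, 91.0], [585.0, -201.0, 90.0], [564.0, -140.0, 79.0], [540.0, -127.0, 76.0], [533.0, -139.0, 77.0], [531.0, -174.0, 69.0], [527.0, -205.0, 69.0], [521.0, -216.0, 80.0], [514.0, -140.0, 92.0], [510.0, -152.0, 93.0], [507.0, -170.0, 92.0], [500.0, -154.0, 97.0]]
side lid 2958 2451 [609.42  211.844 148.213] [ 0.425
[... 307 characters left out ...]
61132812], [651.9000244140625, 128.99398803710938], [687.99169921875, 257.0353088378906], [542.3857421875, 298.0779724121094]]
bar 79 [ 466.103 -141.856  126.043] [ 0.291  0.957 -0.006] [ 441.264 -220.387  128.961] [484.414 -73.07  122.294]
base 711 [[449.48663330078125, -204.70091247558594], [592.0609741210938, -248.4628143310547], [626.0424194335938, -137.7527618408203], [483.46807861328125, -93.99085998535156]]
posts [[486.0, -192.0, 96.0], [497.0, -158.0, 97.0], [520.0, -210.0, 76.0], [513.0, -179.0, 81.0], [509.0, -156.0, 85.0], [487.0, -143.0, 75.0], [521.0, -167.0, 75.0], [513.0, -130.0, 83.0], [528.0, -161.0, 70.0], [584.0, -171.0, 88.0], [544.0, -129.0, 78.0], [545.0, -125.0, 72.0]]
```

View pics/c1.png

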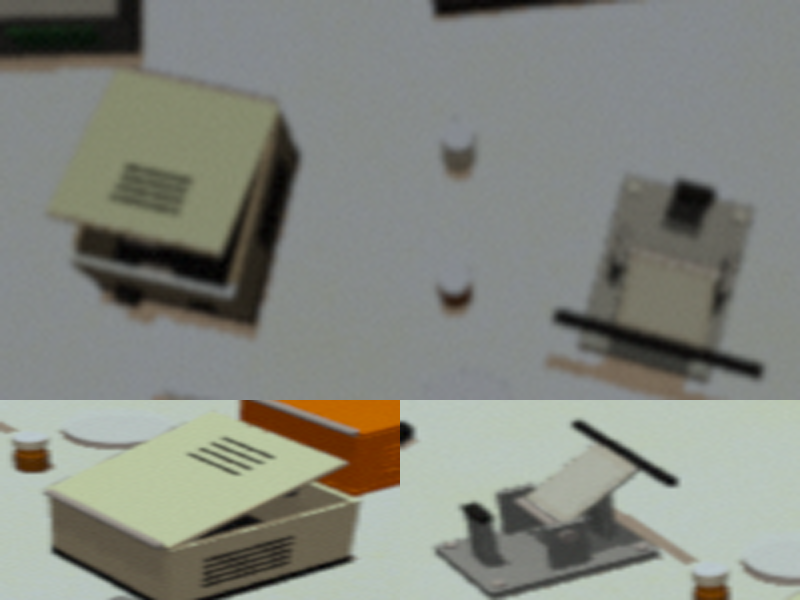

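```bash
python3 - <<'E'
from h import *
from scipy.spatial.transform import Rotation as Ro
s=sense();q=s['tcp_rot'];R=Ro.from_quat([*q[1:],q[0]]).as_matrix();print(R.round(3))
p=s['ee_pos']
for n,X in (('mid',[480,-160,260]),('press',[565,217,215]),('bar',[481,-92,250])): print(n,R.T@(np.array(X)-p))
y=R[:,1];print('tool y ang',np.degrees(np.arctan2(y[1],y[0])),'want',np.degrees(np.arctan2(-.295,.955)),s['joints'])
E
```

```text
[[ 0.944  0.33  -0.   ]
 [ 0.33  -0.944  0.   ]
 [-0.    -0.    -1.   ]]
mid [ 400.16477759 -265.34828863   -9.72414491]
press [ 604.96955549 -593.07787428   35.30164368]
bar [ 4.23579283e+02 -3.29196902e+02  2.81631437e-01]
tool y ang -70.70424544745678 want -17.16594605944917 [ 1.1922888   0.70649872 -0.0275737   1.48461402  0.02203881  0.95089237
 -0.0755159 ]
```

Call:
play_rows --increments "0.4 -0.265 -0.01 -53.5 0;0.4 -0.265 -0.01 -53.5 0;0.4 -0.265 -0.01 -53.5 0;0.4 -0.265 -0.01 -53.5 0;0.4 -0.265 -0.01 -53.5 0;0.4 -0.265 -0.01 -53.5 0;0.4 -0.265 -0.01 -53.5 0;0.4 -0.265 -0.01 -53.5 0;0.605 -0.593 0.01 -53.5 0;0.605 -0.593 0.01 -53.5 0;0.605 -0.593 0.01 -53.5 0;0.605 -0.593 0.01 -53.5 0;0.605 -0.593 0.01 -53.5 0;0.605 -0.593 0.01 -53.5 0;0.605 -0.593 0.01 -53.5 0;0.605 -0.593 0.035 -53.5 0;0.605 -0.593 0.035 -53.5 0;0.605 -0.593 0.035 -53.5 0" --grip_force 40

```text
clock: 3.15
ee_pos: [565.4, 216.5, 216.2]
tcp_rot: [0.0, 0.805, 0.593, 0.0]
ft_force: [0.9, -0.2, -0.2]
grip_width: -0.1
grasp_force: 0.0
```

```bash
python3 - <<'E'
from h import *
w=get_image('wrist');save(w,'w1.png');s=sense();print(s['ee_pos'],s['ft_force'],s['grip_width'],s['clock'])
for k in ['lid_press','lid_hinge']:
  for im in (w,get_image('side')):
    for r in nets.place_of(k,im)[:3]: print(k,r['score'],r['uv'],world(im,*r['uv']))
print('proj expected press',proj(w,[577.6,213.9,165]))
E
```

```text
[565.4526661  216.59501504 216.34871709] [0.45187053 0.19679756 0.60977459] -0.19139813715479853 3.2
lid_press 0.65 [268.2, 224.1] [575.37671167 214.52840435 165.27795352]
lid_press 0.56 [2.5, 305.1] [309.97816114 189.30720551 118.17043836]
lid_press 0.97 [290.7, 231.4] [573.35597191 209.49949863 165.1876809 ]
lid_press 0.95 [427.4, 201.7] [161.58606744 401.21714361 116.97318107]
lid_press 0.75 [337.4, 196.7] [301.57661612 183.26952048 114.88009552]
lid_hinge 0.95 [118.6, 296.2] [418.88777573 166.15734649 118.52131996]
lid_hinge 0.84 [373.7, 191.9] [661.96991679 197.78399437 121.8576461 ]
lid_hinge 0.96 [310.6, 211.2] [416.13414159 164.91324277 117.72507217]
lid_hinge 0.81 [259.9, 263.2] [669.33908237 188.6143104  114.50948976]
lid_hinge 0.65 [406.4, 221.8] [288.47485991 394.41635957 115.56356231]
proj expected press [np.float64(271.60882759265456), np.float64(223.8569043872216)]
```

View pics/w1.png

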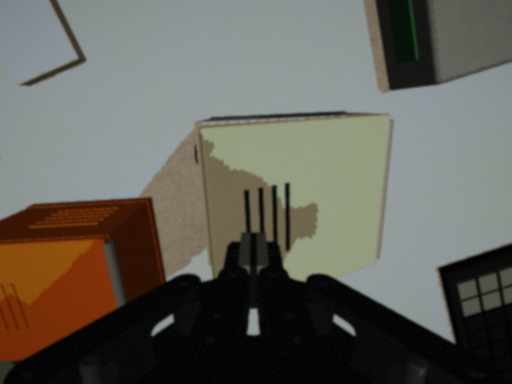

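The wrist view shows the cream lid with ribs at x≈245–290. The fingertips at (253,240) sit near lid_press at (268,224). Pressing down now.

Call:
play_rows --increments "0 0 0.012 0 0;0 0 0.024 0 0;0 0 0.034 0 0;0 0 0.044 0 0;0 0 0.052 0 0;0 0 0.06 0 0;0 0 0.065 0 0;0 0 0.068 0 0;0 0 0.071 0 0;0 0 0.073 0 0;0 0 0.073 0 0"

```text
clock: 4.88
ee_pos: [564.8, 217.1, 143.0]
tcp_rot: [-0.0, 0.805, 0.593, 0.0]
ft_force: [-5.3, -0.4, 5.5]
grip_width: -0.1
grasp_force: 3.0
```

Call:
play_rows --increments "0 0 0.001 0 0;0 0 0.002 0 0;0 0 0.003 0 0;0 0 0.004 0 0;0 0 0.005 0 0;0 0 0.005 0 0"

```text
clock: 5.62
ee_pos: [565.1, 216.8, 137.2]
tcp_rot: [0.0, 0.805, 0.593, -0.0]
ft_force: [0.0, 0.4, -0.0]
grip_width: -0.2
grasp_force: 0.0
```

Call:
play_rows --increments "0 0 0.001 0 0;0 0 0.002 0 0;0 0 0.002 0 0"

```text
clock: 6.0
ee_pos: [565.3, 217.0, 136.8]
tcp_rot: [0.0, 0.805, 0.593, 0.001]
ft_force: [-7.0, -3.3, 25.8]
grip_width: 0.2
grasp_force: 13.1
```

The lid has hit its firm stop: force fell to zero at the snap, then 26 N against the stop. I lift and go above bar_right, because from there the wrist camera looks toward the flap.

Call:
play_rows --increments "0 0 -0.05 0 0;0 0 -0.1 0 0;-0.444 0.011 -0.1 0 0.6;-0.444 0.011 -0.1 0 0.6;-0.444 0.011 -0.1 0 0.6;-0.444 0.011 -0.1 0 0.6;-0.444 0.011 -0.1 0 0.6;-0.444 0.011 -0.1 0 0.6;-0.444 0.011 -0.085 0 0.6;-0.444 0.011 -0.085 0 0.6;-0.444 0.011 -0.085 0 0.6;-0.444 0.011 -0.085 0 0.6;-0.444 0.011 -0.085 0 0.6" --grip_force 30

```text
clock: 7.62
ee_pos: [444.8, -209.4, 220.5]
tcp_rot: [0.0, 0.804, 0.594, 0.0]
ft_force: [-0.3, 0.8, -0.4]
grip_width: 51.2
grasp_force: 0.0
```

```bash
python3 - <<'E'
from h import *
np.set_printoptions(precision=2,suppress=True)
w=get_image('wrist');a=get_image('top');b=get_image('side');s=sense();print(s['ee_pos'],s['ft_force'],s['grip_width'],s['clock'])
z=np.zeros((384,288,3),np.uint8)
cv2.imwrite('pics/w2.png',cv2.cvtColor(np.vstack([cv2.resize(w['pixels'],(512,384)),np.hstack([cv2.resize(b['pixels'][190:310,230:350],(256,200)),cv2.resize(a['pixels'][100:200,140:240],(256,200))])]),cv2.COLOR_RGB2BGR))
v,u=np.mgrid[0:384,0:512]
for n,im in (('w',w),('top',a),('side',b)):
  P=world(im,u.ravel(),v.ravel());C=im['pixels'].reshape(-1,3).astype(int)
  t=(im['range_z'].ravel()>0)&(abs(P[:,0]-463)<60)&(abs(P[:,1]+150)<90)&(P[:,2]>110)&(P[:,2]<135)&(C.max(1)<70)
  K=P[t]
  if len(K)>10: print(n,'bar',len(K),K.mean(0),np.percentile(K[:,2],95),np.linalg.svd(K-K.mean(0))[2][0],K[K[:,1].argmin()],K[K[:,1].argmax()])
  m=(im['range_z'].ravel()>0)&(abs(P[:,0]-605)<110)&(abs(P[:,1]-205)<100)&(P[:,2]>100)&(P[:,2]<220)
  if n!='w': print(n,'lid z',np.percentile(P[m][:,2],[2,50,98]))
for k in ['bar_right','bar_left','flap_hinge']:
  for r in nets.place_of(k,w)[:2]: print(k,r['score'],r['uv'],world(w,*r['uv']))
E
```

```text
[ 444.49 -209.96  220.41] [ 0.56 -0.64  0.13] 51.26252580736013 7.775
w bar 3318 [ 463.35 -142.52  126.14] 128.17642093140077 [-0.29 -0.96 -0.  ] [ 441.76 -227.35  124.74] [482.18 -73.22 125.04]
top bar 153 [ 463.36 -146.86  127.23] 131.023325732459 [-0.29 -0.96 -0.  ] [ 444.11 -210.21  126.48] [483.55 -78.78 125.55]
top lid z [107.25 118.05 122.19]
side bar 86 [ 466.97 -138.69  125.85] 129.09949227572383 [ 0.29  0.96 -0.  ] [ 438.07 -223.94  126.17] [488.01 -73.54 127.6 ]
side lid z [102.37 117.65 120.62]
bar_right 0.93 [253.5, 203.2] [ 445.45 -208.08  127.4 ]
bar_left 0.58 [245.4, 37.7] [475.47 -91.03 126.99]
flap_hinge 0.6 [327.1, 122.4] [ 530.88 -170.38   67.05]
```

View pics/w2.png

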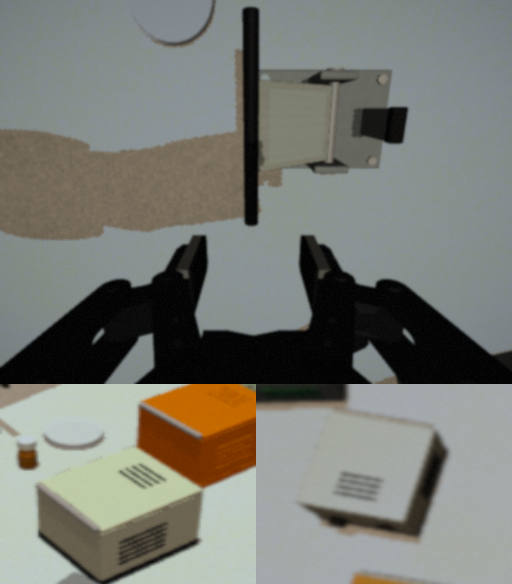

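The wrist view shows the bar at x≈251, midway between the open fingers, with its near end at (251,225). The insets show the cream lid flat; its depth reads z≈118, so it is shut. Descending and pinching.

Call:
play_rows --increments "0 -0.001 0.04 0 0.6;0 -0.001 0.075 0 0.6;0 -0.001 0.09 0 0.6;0 -0.001 0.098 0 0.6;0 -0.001 0.098 0 0.6;0 -0.001 0.098 0 0;0 -0.001 0.098 0 0;0 -0.001 0.098 0 0;0 -0.001 0.098 0 0;0 -0.001 0.098 0 0;0 -0.001 0.098 0 0" --grip_force 30

```text
clock: 9.3
ee_pos: [442.7, -210.0, 122.7]
tcp_rot: [-0.0, 0.805, 0.593, -0.0]
ft_force: [-5.2, 2.3, 7.9]
grip_width: 11.4
grasp_force: 29.3
```

Call:
play_rows --increments "0 0.003 -0.004 0 0;0 0.008 -0.009 0 0;0 0.014 -0.0145 0 0;0 0.02 -0.019 0 0;0 0.027 -0.0235 0 0;0 0.034 -0.0275 0 0;0 0.041 -0.0305 0 0;0 0.049 -0.0335 0 0;0 0.0555 -0.035 0 0;0 0.0625 -0.0365 0 0;0 0.068 -0.0375 0 0;0 0.073 -0.038 0 0;0 0.0765 -0.038 0 0;0 0.0765 -0.038 0 0;0 0.0765 -0.038 0 0"

```text
clock: 11.18
ee_pos: [516.2, -232.7, 160.1]
tcp_rot: [-0.0, 0.805, 0.593, -0.0]
ft_force: [-1.1, 0.6, -4.6]
grip_width: 10.8
grasp_force: 30.0
```

```bash
python3 - <<'E'
from h import *
np.set_printoptions(precision=2,suppress=True)
w=get_image('wrist');a=get_image('top');b=get_image('side');s=sense();print(s['ee_pos'],s['ft_force'],s['grip_width'],s['grasp_force'],s['clock'])
cv2.imwrite('pics/w3.png',cv2.cvtColor(np.vstack([w['pixels'],cv2.resize(b['pixels'][150:240,150:270],(512,216),interpolation=2)])[:600],cv2.COLOR_RGB2BGR))
xb=np.array([.956,-.293,0]);yb=np.array([.293,.956,0])
H=np.array([537.8,-174,0])
v,u=np.mgrid[0:384,0:512]
for n,im in (('w',w),('top',a),('side',b)):
  P=world(im,u.ravel(),v.ravel())-H;ok=im['range_z'].ravel()>0
  x=P@xb;y=P@yb;z=P[:,2]
  m=ok&(abs(y)<33)&(abs(x)<25)&(z>85)&(z<148)
  if m.sum()>20:
    for side in(0,1): pass
    k=np.polyfit(z[m],x[m],1);print(n,'plate n',m.sum(),'slope rad',k[0],'x@60',np.polyval(k,60),'x@160',np.polyval(k,160),'res',np.std(x[m]-np.polyval(k,z[m])))
  m=ok&(abs(y-15)<60)&(abs(x)<30)&(z>152)&(z<175);
  if m.sum()>5: print(n,'bar',m.sum(),x[m].mean(),x[m].min(),x[m].max(),np.percentile(z[m],95))
  m=ok&(abs(x)<110)&(abs(y)<75)&(z>9)&(z<20);
  if m.sum()>30: print(n,'base x',np.percentile(x[m],[1,99]),'y',np.percentile(y[m],[1,99]))
  m=ok&(x>25)&(x<90)&(abs(y)<25)&(z>84)&(z<95);print(n,'post+ x',m.sum(),np.percentile(x[m],[3,97]) if m.sum()>4 else '')
  m=ok&(x<-25)&(x>-90)&(abs(y)<25)&(z>84)&(z<95);print(n,'post- x',m.sum(),np.percentile(x[m],[3,97]) if m.sum()>4 else '')
print('tcp',(s['ee_pos']-H)@xb)
E
```

```text
[ 516.21 -232.71  160.13] [-1.61  0.18 -5.42] 10.59829873045842 29.93120312690735 11.325
w bar 6685 -3.7174170631653602 -9.814977386174457 2.3271844576045044 165.86839069227057
w base x [-75.41  70.01] y [-53.19  53.61]
w post+ x 1038 [42.48 55.61]
w post- x 1017 [-60.55 -47.52]
top plate n 113 slope rad -0.01437651396526203 x@60 -2.8564023913286993 x@160 -4.294053787854902 res 0.5953484626817972
top bar 169 -2.0952521945585287 -7.147756144661451 5.026782278502473 168.263062132851
top base x [-74.15  73.55] y [-54.38  53.63]
top post+ x 47 [45.55 58.51]
top post- x 51 [-58.5  -44.97]
side plate n 153 slope rad -0.01970699332688478 x@60 0.746492490557334 x@160 -1.2242068421311438 res 1.2877264403483748
side bar 99 -2.0973815708055956 -9.659906926551887 2.9731320361822817 166.8314642362362
side base x [-74.19  71.95] y [-51.03  57.54]
side post+ x 32 [43.25 55.9 ]
side post- x 34 [-60.33 -47.25]
tcp -3.441148636279742
```

View pics/w3.png

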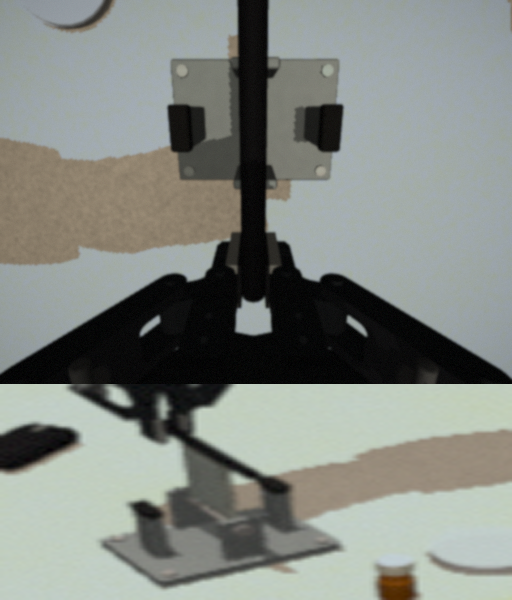

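The wrist view shows the bar in the fingers at column 252, between posts at 180 and 330. The side view shows the plate near upright. All three cameras put the bar about 1.2 mm short of centre, so I add that.

Call:
play_rows --increments "0 0.0007 0 0 0;0 0.0014 0 0 0;0 0.0014 0 0 0;0 0.0014 0 0 0;0 0.0014 0 0 0;0 0.0014 0 0 0"

```text
clock: 12.08
ee_pos: [517.7, -233.2, 160.3]
tcp_rot: [-0.0, 0.805, 0.593, 0.0]
ft_force: [-0.8, 0.1, -5.1]
grip_width: 10.6
grasp_force: 29.9
```

```bash
python3 - <<'E'
from h import *
np.set_printoptions(precision=2,suppress=True)
s=sense();print(s['ee_pos'],s['ft_force'],s['grip_width'],s['grasp_force'],s['clock'],abs(s['dq']).max())
xb=np.array([.956,-.293,0]);yb=np.array([.293,.956,0]);H=np.array([537.8,-174,0])
v,u=np.mgrid[0:384,0:512]
for n in('wrist','top','side'):
  im=get_image(n);P=world(im,u.ravel(),v.ravel())-H;ok=im['range_z'].ravel()>0
  x=P@xb;y=P@yb;z=P[:,2]
  c=lambda m:np.mean(np.percentile(x[m],[2,98]))
  pp=[c(ok&(sg*x>25)&(sg*x<90)&(abs(y)<25)&(z>84)&(z<95)) for sg in(1,-1)]
  bar=c(ok&(abs(y)<35)&(abs(x)<30)&(z>152)&(z<175))
  m=ok&(abs(y)<33)&(abs(x)<25)&(z>85)&(z<148)
  print(n,'bar-centre',bar-np.mean(pp),'slope',np.polyfit(z[m],x[m],1)[0] if m.sum()>20 else '')
  if n!='wrist':
    P=P+H;m=ok&(abs(P[:,0]-605)<60)&(abs(P[:,1]-205)<50)&(P[:,2]>90);print('lid',np.percentile(P[m][:,2],[5,50,95]))
E
```

```text
[ 517.74 -233.18  160.29] [-0.83  0.07 -5.06] 10.591479340051169 29.851807951927185 12.075 0.0023788320731536637
wrist bar-centre 0.36358587834863654 slope 
top bar-centre -0.2632460096904139 slope -0.00017254444569227403
lid [114.44 117.98 121.68]
side bar-centre 0.5277292706185674 slope 0.002178167058389913
lid [115.21 117.73 120.02]
```

The flap is upright to within about 0.005 rad and still, and the lid is shut. Handing in.

```bash
python3 -c "
from workcell import bot
print(bot.sign_off())"
```

```text
the job is handed in; nothing more can be done
None
```

The cream lamp unit's lid is snapped shut, and the mirror flap is upright to within about 0.005 rad, still pinched by its cross bar; I handed the job in at about 12 s on the robot's clock, with no verdict returned.

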